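# Weigh out the antenna counterweight at the field station

### The arm

A 6-joint arm with a two-finger parallel gripper is mounted at the origin on the work surface. World frame = base frame: x ahead of the robot, y to its left, z up, the work surface at z = 0. Lengths are in m, angles in rad, forces in N, time in s.
With the tool pointing down it reaches from about 0.325 to 0.775 m from the base axis. Payload 9.3 kg.
Tool frame: the origin (TCP) lies midway between the tips of the shut fingers; the grasp point (between the pads) lies 19 mm behind it; z points along the fingers, y is the direction in which the jaws open and shut (so a half turn about z gives the same grasp; the last joint's range is limited). The gripper opens to 85 mm and grips with 20 to 120 N. Pads are 22 mm wide; open, the fingers measure 114 mm over their backs; the gripper's body (76 mm by 85 mm) begins 54 mm behind the grasp point. The pads swing forward as they close: fully open they stand 13 mm farther back than shut.
Start: joints at [-1.421, 0.259, 0.021, 1.334, 0, 1.418], TCP at [0.164, -0.525, 0.231] pointing down, gripper open.
Joint ranges: [-3.04, 3.04], [-0.91, 1.82], [-1.04, 1.36], [-1.92, 1.95], [-1.52, 1.45], [-3.14, 3.14]. Speed limits (rad/s): [2.22, 2.22, 2.79, 3.14, 3.14, 3.14].

### API

Orientations are given as a unit quaternion [w, x, y, z].
In Python, from cell import arm, telemetry, eyes, ticket gives the robot as it stands. Calls block until the motion is done:
- arm.move_to(position, orientation): joint-space move of the TCP to a pose.
- arm.move_l(position, rotation=None, velocity=0.15): straight line of the TCP; rotation=None keeps the orientation; velocity is the mean speed in m/s.
- arm.goto_joints(angles): joint-space move.
- arm.grip(opening, squeeze=None): finger opening in m; squeeze is the grip in N (None keeps the last); returns when the fingers have stopped.
- arm.wait(seconds).
- arm.inverse_kinematics(position, orientation): joint angles nearest the present ones, or None.
- telemetry.get_state(): the state.
- eyes.capture(name): name is "scene" or "top"; returns a dict with "image" (480x640x3 uint8, blue, green, red), "fovy" (degrees; the focal length in pixels is half the picture's height over the tangent of half this angle, whatever the lens; pixels are square), "cx", "cy" (the principal point, pixels), "R" (3x3) and "t" (3): a world point X has camera coordinates R X + t. Camera axes: x right, y down, z forward; pixel columns grow to the right and rows downward; lengths in m; the calibration is good to about 2 mm. A picture is of the moment at which its call begins. There is no depth.
A pose or a line that the arm cannot do raises arm.MotionError and nothing moves.
- ticket.hand_in(): hands the job in, once; it reports no verdict.
The state is a dict: "t": time; "joint_positions": joint angles; "joint_velocities": joint speeds; "tau": joint torques, N m; "tool_pos": TCP position; "tcp_rot": TCP orientation; "ft_force": force on the tool from outside, world axes, zero at the start; "wrist_torque": the same for the moment, N m; "grip_width": finger opening in m.
Only numpy, scipy, OpenCV 4.12 (cv2) and the standard library are available. Lean on these libraries where they do the work, as an engineer would, in place of code of your own. Each camera call takes 0.05 s, during which the arm holds its last target.

### The job

Someone has left the handheld radio on the spring scale: first clear it off onto the rubber mat. Then put steel ballast pieces for the antenna's counterweight on the scale pan, adding or taking off big and small ones, until the pointer stands level with the marker clip on the gauge board. Put every piece that is not needed in the steel tray, so that none is left lying about, and do not disturb the mug, headphones or torch.

Things in the scene. Friction and masses are not known exactly. Their poses are not given: they have to be found in the camera images.
- pan_in (a point): Centre of the top face of the scale's square aluminium pan (170 mm outside, 164 inside, rim 8 mm high all round); x, y along its sides, z up. It stands 105 mm above the table when empty and sinks level as it is loaded. Under it is a grey housing, 170 x 170 mm, 34 mm high; the gauge board stands 107 mm out on the +x side, 120 mm high.
- pan (a joint): How far the pan has sunk, m: 0 empty, up to 0.058 at its stop. It sinks in proportion to the weight: about 8 mm for a small piece, 16 mm for a big one (each within 6 percent), 12 mm for the radio. It bobs for under a second after loading.
- pointer (a point): Tip of the thin black pointer that sticks out of the pan's far (+x) edge and moves up and down with the pan in front of the white gauge board; the point is at the height of the pan's top face.
- mark (a point): Middle of the marker: a flat brass clip, 10 mm high and 56 mm wide, across the white gauge board, fixed at the height the pointer must reach (28 to 42 mm below the pointer of the empty pan, different each time). z up. The pointer is right when it stands within the clip's height: at most 5 mm above or below this point.
- tray_in (a point): Centre of the inner floor of the square open steel tray for pieces not needed: 185 x 185 mm outside, walls 3 mm thick, 18 mm high, floor about 3 mm above the table. x and y along its sides. Empty at the start. It and the scale change places from start to start.
- mat_top (a point): Centre of the top of the black rubber mat on the table's left: 160 mm (its x) x 100 mm (its y) x 3 mm thick, fixed.
- radio_mid (a point): Centre of the body of a black handheld radio, 105 mm long (x), 54 mm wide (y), 30 mm thick (z), 0.24 kg, with a stub antenna 40 mm long and 10 mm thick at its +x end (16 mm to its +y side). At the start it lies on its back on the scale's pan.
- big1_mid (a point): Big ballast piece of dark steel, about 0.32 kg; point at its centre, half-way up. Flat block 56 mm long (x), 36 wide (y), 14 high, with a grip rib along the middle of its top, 52 mm long, 12 thick (y), 22 high: 36 mm in all, so its underside is 18 mm below the point and the rib starts 4 mm below it. Stands on the table, z up. May be absent.
- big2_mid (a point): Big ballast piece of dark steel, about 0.32 kg; point at its centre, half-way up. Flat block 56 mm long (x), 36 wide (y), 14 high, with a grip rib along the middle of its top, 52 mm long, 12 thick (y), 22 high: 36 mm in all, so its underside is 18 mm below the point and the rib starts 4 mm below it. Stands on the table, z up. May be absent.
- big3_mid (a point): Big ballast piece of dark steel, about 0.32 kg; point at its centre, half-way up. Flat block 56 mm long (x), 36 wide (y), 14 high, with a grip rib along the middle of its top, 52 mm long, 12 thick (y), 22 high: 36 mm in all, so its underside is 18 mm below the point and the rib starts 4 mm below it. Stands on the table, z up. May be absent.
- small1_mid (a point): Small ballast piece of dark steel, about 0.16 kg; point at its centre, half-way up. Flat block 28 mm long (x), 36 wide (y), 14 high, with a grip rib along the middle of its top, 24 mm long, 12 thick (y), 22 high: 36 mm in all, so its underside is 18 mm below the point and the rib starts 4 mm below it. Stands on the table, z up. May be absent.
- small2_mid (a point): Small ballast piece of dark steel, about 0.16 kg; point at its centre, half-way up. Flat block 28 mm long (x), 36 wide (y), 14 high, with a grip rib along the middle of its top, 24 mm long, 12 thick (y), 22 high: 36 mm in all, so its underside is 18 mm below the point and the rib starts 4 mm below it. Stands on the table, z up. May be absent.
- small3_mid (a point): Small ballast piece of dark steel, about 0.16 kg; point at its centre, half-way up. Flat block 28 mm long (x), 36 wide (y), 14 high, with a grip rib along the middle of its top, 24 mm long, 12 thick (y), 22 high: 36 mm in all, so its underside is 18 mm below the point and the rib starts 4 mm below it. Stands on the table, z up. May be absent.
- small4_mid (a point): Small ballast piece of dark steel, about 0.16 kg; point at its centre, half-way up. Flat block 28 mm long (x), 36 wide (y), 14 high, with a grip rib along the middle of its top, 24 mm long, 12 thick (y), 22 high: 36 mm in all, so its underside is 18 mm below the point and the rib starts 4 mm below it. Stands on the table, z up. May be absent.
- mug: White mug, 80 mm across, 90 mm high, handle at +y; origin at its underside. Not part of the job; leave alone.
- headphones: Black headphones lying flat, about 180 mm across, 40 mm high; origin on the table under them. Leave alone.
- torch: Grey torch lying flat, 145 mm long, 45 mm high; origin at its underside. Leave alone.

How it is judged:
On the way, in this order (a step that is already met when the one before it is completed fails the run):
1. The radio lies on the mat and the pan, empty, has come up (x of radio_mid in the frame of mat_top between -0.08 and 0.08 m and y of radio_mid in the frame of mat_top between -0.05 and 0.05 m and z of radio_mid in the frame of mat_top between 0 and 0.035 m and value of joint pan below 0.005 m), for 0.2 s.
2. The pan is loaded so that the pointer rests at the marker clip (z of pointer in the frame of mark between -0.005 and 0.005 m and x of radio_mid in the frame of mat_top between -0.08 and 0.08 m and y of radio_mid in the frame of mat_top between -0.05 and 0.05 m and z of radio_mid in the frame of mat_top between 0 and 0.035 m), for 0.5 s.
At the end, for the whole second after the job is handed in: The pointer rests within 5 mm above or below the middle of the marker clip, the radio lies on the mat (its centre over the mat, not propped up), every ballast piece is on the pan or in the tray, and all is released (all of step 2 and ((x of big1_mid in the frame of pan_in between -0.085 and 0.085 m and y of big1_mid in the frame of pan_in between -0.085 and 0.085 m and z of big1_mid in the frame of pan_in between 0 and 0.08 m) or (x of big1_mid in the frame of tray_in between -0.092 and 0.092 m and y of big1_mid in the frame of tray_in between -0.092 and 0.092 m and z of big1_mid in the frame of tray_in between 0 and 0.08 m)) and ((x of big2_mid in the frame of pan_in between -0.085 and 0.085 m and y of big2_mid in the frame of pan_in between -0.085 and 0.085 m and z of big2_mid in the frame of pan_in between 0 and 0.08 m) or (x of big2_mid in the frame of tray_in between -0.092 and 0.092 m and y of big2_mid in the frame of tray_in between -0.092 and 0.092 m and z of big2_mid in the frame of tray_in between 0 and 0.08 m)) and ((x of big3_mid in the frame of pan_in between -0.085 and 0.085 m and y of big3_mid in the frame of pan_in between -0.085 and 0.085 m and z of big3_mid in the frame of pan_in between 0 and 0.08 m) or (x of big3_mid in the frame of tray_in between -0.092 and 0.092 m and y of big3_mid in the frame of tray_in between -0.092 and 0.092 m and z of big3_mid in the frame of tray_in between 0 and 0.08 m)) and ((x of small1_mid in the frame of pan_in between -0.085 and 0.085 m and y of small1_mid in the frame of pan_in between -0.085 and 0.085 m and z of small1_mid in the frame of pan_in between 0 and 0.08 m) or (x of small1_mid in the frame of tray_in between -0.092 and 0.092 m and y of small1_mid in the frame of tray_in between -0.092 and 0.092 m and z of small1_mid in the frame of tray_in between 0 and 0.08 m)) and ((x of small2_mid in the frame of pan_in between -0.085 and 0.085 m and y of small2_mid in the frame of pan_in between -0.085 and 0.085 m and z of small2_mid in the frame of pan_in between 0 and 0.08 m) or (x of small2_mid in the frame of tray_in between -0.092 and 0.092 m and y of small2_mid in the frame of tray_in between -0.092 and 0.092 m and z of small2_mid in the frame of tray_in between 0 and 0.08 m)) and ((x of small3_mid in the frame of pan_in between -0.085 and 0.085 m and y of small3_mid in the frame of pan_in between -0.085 and 0.085 m and z of small3_mid in the frame of pan_in between 0 and 0.08 m) or (x of small3_mid in the frame of tray_in between -0.092 and 0.092 m and y of small3_mid in the frame of tray_in between -0.092 and 0.092 m and z of small3_mid in the frame of tray_in between 0 and 0.08 m)) and ((x of small4_mid in the frame of pan_in between -0.085 and 0.085 m and y of small4_mid in the frame of pan_in between -0.085 and 0.085 m and z of small4_mid in the frame of pan_in between 0 and 0.08 m) or (x of small4_mid in the frame of tray_in between -0.092 and 0.092 m and y of small4_mid in the frame of tray_in between -0.092 and 0.092 m and z of small4_mid in the frame of tray_in between 0 and 0.08 m))); the robot touches nothing.
It fails at once if The mug, headphones or torch is moved more than 40 mm (distance of any of mug, headphones, torch from where it was at the start of the episode above 0.04 m).
Of big1, big2, big3, small1, small2, small3, small4 only 5 to 7 are there at a start; the rules pass over those that are not, and their reading is None.
At some moment in a run one of big1, big2, big3, small1, small2, small3, small4 may be knocked a few centimetres aside while the robot is not near it.
Once in a run the grip may slacken for a moment while it holds something.
It also fails if it takes over 210 s, if anything falls off the work surface, if the arm or the gripper's body presses on something with over 40 N, if the wrist force passes 120 N, or if a joint passes its speed limit or range.

## Working session

There is one attempt and no reset: what is moved stays moved. The work goes in short steps, each a Python script; the robot and the scene stay as the last script left them, time stands still between calls to the robot, and variables do not carry over. Pictures are saved under pics/ and viewed, and the job is handed in when it is done.

```bash
ls; mkdir -p pics; python3 - <<'E'
from cell import arm, telemetry, eyes, ticket
import cv2
for n in ("scene","top"):
    d=eyes.capture(n); cv2.imwrite(f"pics/{n}0.png",d["image"]); print(n,d["fovy"],d["cx"],d["cy"],d["R"],d["t"],[k for k in d])
print(telemetry.get_state())
E
```

```text
pics
scene 54.740086890723106 323.019465737714 238.09690572093788 [[-0.19776899  0.98017727 -0.01183022]
 [ 0.70249487  0.13330372 -0.69909304]
 [-0.68365809 -0.14656959 -0.71493284]] [ 0.09663007 -0.35947064  1.49918561] ['image', 'fovy', 'cx', 'cy', 'R', 't']
top 49.38965862048002 313.02315588560174 240.42286962814757 [[ 0.02994925 -0.99953348 -0.00598839]
 [-0.99592842 -0.02933052 -0.0852426 ]
 [ 0.08502719  0.00851696 -0.99634223]] [0.02716763 0.62318703 1.19815255] ['image', 'fovy', 'cx', 'cy', 'R', 't']
{'t': 0.1, 'joint_positions': array([-1.42059753e+00,  2.59117209e-01,  2.08169647e-02,  1.33371525e+00,
       -3.20237966e-05,  1.41819875e+00]), 'joint_velocities': array([0.00024118, 0.00058465, 0.0006829 , 0.00024477, 0.00113104,
       0.00075919]), 'tau': array([ 4.46475038e-03, -5.56696379e+01,  3.45068586e+01,  1.16867723e-02,
       -2.18460132e-04,  5.14485734e-06]), 'tool_pos': array([ 0.16395157, -0.52471211,  0.23072864]), 'tcp_rot': array([-6.09604118e-04,  9.88560984e-01,  1.50820455e-01, -1.52807557e-05]), 'ft_force': array([ 0.05545038, -0.32231998,  0.01281147]), 'wrist_torque': array([ 0.03239514, -0.01249797, -0.01242438]), 'grip_width': 0.08530922892392541}
```

View pics/scene0.png

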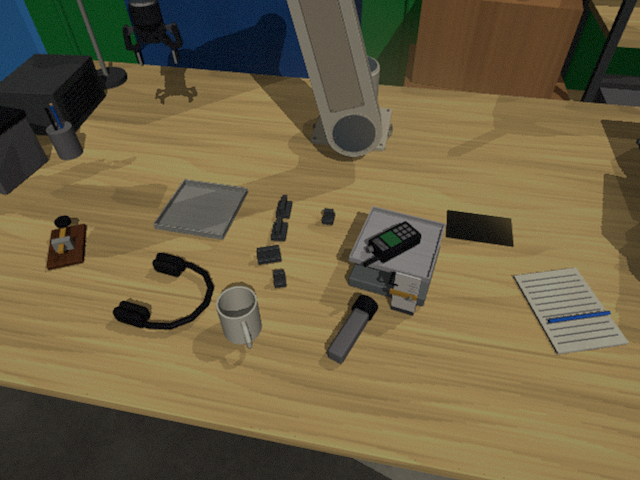

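View pics/top0.png

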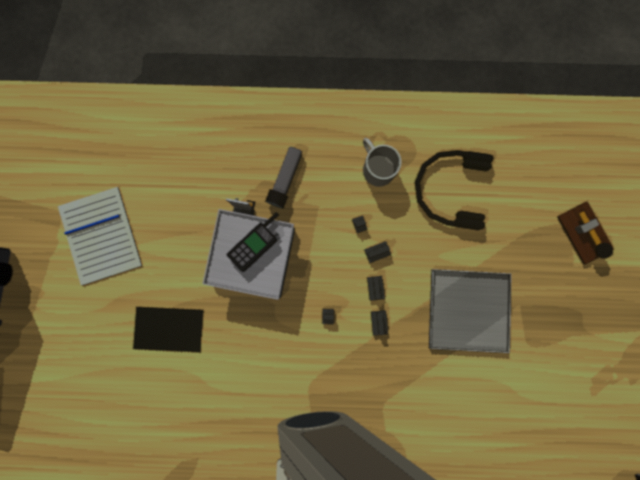

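```bash
python3 - <<'E'
import cv2
a=cv2.imread("pics/scene0.png"); b=cv2.imread("pics/top0.png")
cv2.imwrite("pics/c1.png",cv2.resize(a[190:330,240:450],None,fx=3.8,fy=3.8,interpolation=cv2.INTER_CUBIC))
cv2.imwrite("pics/c2.png",cv2.resize(b[180:360,190:410],None,fx=3.3,fy=3.3,interpolation=cv2.INTER_CUBIC))
E
```

```text
(no output)
```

View pics/c1.png

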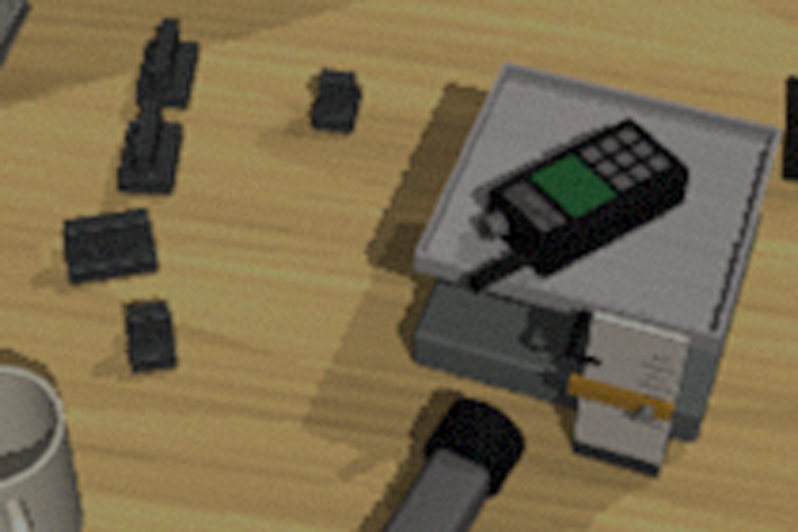

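View pics/c2.png

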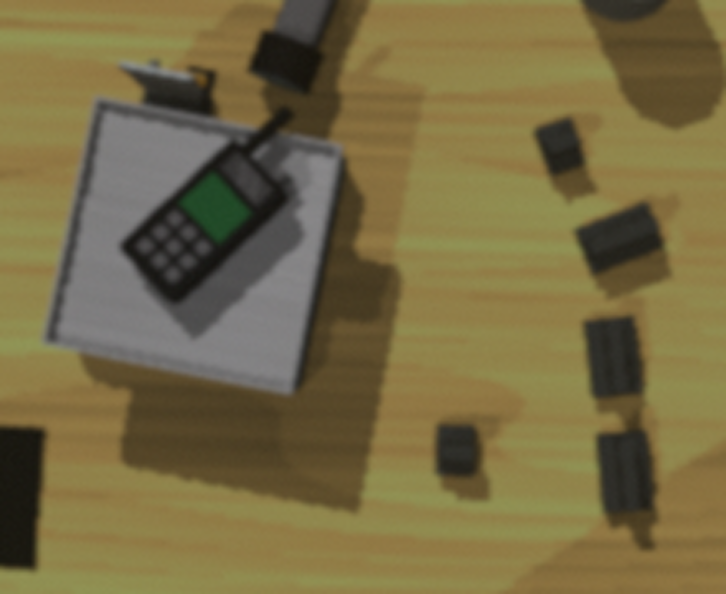

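```bash
cat > h.py <<'E'
from cell import arm, telemetry, eyes, ticket
import numpy as np, cv2
from scipy.spatial.transform import Rotation as Rn
def K(d):
    f=240/np.tan(np.radians(d["fovy"])/2); return f
def cast(d,uv,z):
    uv=np.atleast_2d(uv).astype(float); f=K(d); R=np.array(d["R"]);t=np.array(d["t"])
    r=np.c_[(uv[:,0]-d["cx"])/f,(uv[:,1]-d["cy"])/f,np.ones(len(uv))]@R
    c=-R.T@t; s=(z-c[2])/r[:,2]; return c+s[:,None]*r
def castplane(d,uv,p,n):
    uv=np.array(uv,float); f=K(d); R=np.array(d["R"]);t=np.array(d["t"])
    r=R.T@np.array([(uv[0]-d["cx"])/f,(uv[1]-d["cy"])/f,1]); c=-R.T@t
    return c+r*(np.dot(np.array(p)-c,n)/np.dot(r,n))
def proj(d,X):
    X=np.atleast_2d(X); c=X@np.array(d["R"]).T+np.array(d["t"]); f=K(d)
    return np.c_[f*c[:,0]/c[:,2]+d["cx"],f*c[:,1]/c[:,2]+d["cy"]]
def q(yaw):
    """tool down, tool y (jaw) axis at world angle yaw (mod pi), chosen nearest the joint-6 middle"""
    y=np.array([np.cos(yaw),np.sin(yaw),0]); z=np.array([0,0,-1.]); x=np.cross(y,z)
    o=Rn.from_matrix(np.c_[x,y,z]).as_quat(); return o[[3,0,1,2]]
def best(pos,yaw):
    """choose half turn with the smaller last-joint excursion"""
    c=[]
    for k in (0,np.pi):
        j=arm.inverse_kinematics(pos,q(yaw+k))
        if j is not None: c.append((abs(j[5]),k,j))
    c.sort(key=lambda a:a[0]); return q(yaw+c[0][1])
def pieces(d,mask_poly=None,v=58,z=0.02):
    g=cv2.cvtColor(d["image"],cv2.COLOR_BGR2HSV)
    m=(g[:,:,2]<v).astype(np.uint8)
    out=[]
    cs,_=cv2.findContours(m,cv2.RETR_EXTERNAL,cv2.CHAIN_APPROX_NONE)
    for c in cs:
        a=cv2.contourArea(c)
        if 40<a<900:
            r=cv2.minAreaRect(c); b=cast(d,cv2.boxPoints(r),z)
            e1=b[1]-b[0]; e2=b[2]-b[1]; l1,l2=np.linalg.norm(e1),np.linalg.norm(e2)
            e=e1 if l1>l2 else e2
            out.append((r[0],a,b.mean(0)[:2],max(l1,l2),min(l1,l2),np.arctan2(e[1],e[0])))
    return out
E
python3 - <<'E'
from h import *
np.set_printoptions(precision=4,suppress=True)
d=eyes.capture("top")
for v in (45,58): 
  print(v)
  for p in pieces(d,v=v): print(np.round(p[0],1),p[1],p[2],np.round(p[3:],3))
# pan
c=np.array([(97,100),(343,148),(297,393),(45,343)])/3.3+[190,180]
P=cast(d,c,0.101);print("pan",P,P.mean(0),np.linalg.norm(np.roll(P,-1,0)-P,axis=1))
c=np.array([(122,243),(237,143),(288,198),(177,302)])/3.3+[190,180]
P=cast(d,c,0.122);print("radio",P,P.mean(0),np.linalg.norm(np.roll(P,-1,0)-P,axis=1))
P=cast(d,[(135,307),(203,310),(202,352),(134,349)],0.003);print("mat",P,P.mean(0),np.linalg.norm(np.roll(P,-1,0)-P,axis=1))
P=cast(d,[(431,270),(511,273),(509,353),(430,351)],0.018);print("tray",P,P.mean(0),np.linalg.norm(np.roll(P,-1,0)-P,axis=1))
d=eyes.capture("scene")
P=cast(d,[(156+0,222),(189,182),(248,186),(219,238)],0.018);print("tray scene",P.mean(0))
P=cast(d,[(446,211),(511,217),(513,245),(445,237)],0.003);print("mat scene",P.mean(0))
c=np.array([(505,65),(779,130),(718,338),(418,265)])/3.8+[240,190]
P=cast(d,c,0.101);print("pan scene",P,P.mean(0),np.linalg.norm(np.roll(P,-1,0)-P,axis=1))
E
```

```text
45
[312.1 419.6] 473.0 [0.2107 0.0355] [ 0.121  0.028 -1.378]
[380.6 322.4] 100.5 [ 0.4361 -0.1172] [ 0.052  0.023 -2.998]
[380.1 287. ] 50.0 [ 0.5179 -0.1145] [ 0.047  0.008 -3.023]
[377.8 252.9] 96.0 [ 0.5977 -0.1075] [ 0.049  0.024 -1.183]
[  6.  274.5] 371.5 [0.5212 0.766 ] [ 0.125  0.028 -3.062]
[591.3 244.4] 323.5 [ 0.6326 -0.6085] [ 0.098  0.045 -2.06 ]
[360. 226.] 48.5 [ 0.6602 -0.0643] [ 0.021  0.021 -2.8  ]
[244.3 209. ] 80.0 [0.6928 0.211 ] [ 0.044  0.016 -1.74 ]
[280.3 189.3] 242.5 [0.7425 0.1273] [ 0.08   0.045 -0.341]
[406.3  32.1] 40.5 [ 1.1395 -0.1665] [ 0.028  0.021 -0.522]
[442.8  13.4] 248.0 [ 1.1894 -0.2551] [ 0.075  0.059 -2.201]
[356.  16.] 864.5 [ 1.1772 -0.0429] [ 0.162  0.082 -1.544]
58
[312.1 419.5] 537.0 [0.2107 0.0356] [ 0.125  0.03  -1.431]
[379.4 322.3] 295.5 [ 0.4361 -0.1145] [ 0.056  0.033 -3.04 ]
[328.5 316.5] 129.0 [0.4459 0.0043] [ 0.03   0.026 -3.115]
[375.8 287.8] 273.5 [ 0.5159 -0.1045] [ 0.052  0.033 -3.005]
[486.7 275.3] 108.0 [ 0.5527 -0.3632] [ 0.106  0.012 -1.639]
[  6.5 277.5] 423.5 [0.5142 0.7643] [ 0.139  0.031 -3.063]
[377.5 252.1] 266.0
[... 564 characters left out ...]
.5799 0.2299 0.122 ]
 [0.6479 0.1571 0.122 ]
 [0.6126 0.1222 0.122 ]
 [0.5424 0.1922 0.122 ]] [0.5957 0.1754 0.122 ] [0.0997 0.0496 0.0992 0.0531]
mat [[0.4533 0.4631 0.003 ]
 [0.4511 0.3014 0.003 ]
 [0.3531 0.299  0.003 ]
 [0.3552 0.4597 0.003 ]] [0.4032 0.3808 0.003 ] [0.1617 0.098  0.1606 0.0982]
tray [[ 0.5613 -0.2334  0.018 ]
 [ 0.5599 -0.4208  0.018 ]
 [ 0.3747 -0.4157  0.018 ]
 [ 0.3737 -0.2331  0.018 ]] [ 0.4674 -0.3257  0.018 ] [0.1874 0.1852 0.1827 0.1877]
tray scene [ 0.4704 -0.3224  0.018 ]
mat scene [0.4029 0.3815 0.003 ]
pan scene [[0.4872 0.1191 0.101 ]
 [0.5143 0.2839 0.101 ]
 [0.6798 0.2554 0.101 ]
 [0.6586 0.0927 0.101 ]] [0.585  0.1878 0.101 ] [0.167  0.1679 0.164  0.1735]
```

```bash
cat >> h.py <<'E'
def over(p,yaw,z):
    """joint move to above p with jaw axis yaw"""
    P=[p[0],p[1],z]; o=best(P,yaw); arm.move_to(P,o); return o
def st(msg=""):
    s=telemetry.get_state(); print(msg,"t=%.1f"%s["t"],"tcp",np.round(s["tool_pos"],4),"w=%.4f"%s["grip_width"],"F",np.round(s["ft_force"],1)); return s
def snap(n):
    for k in ("scene","top"):
        d=eyes.capture(k); cv2.imwrite(f"pics/{n}_{k}.png",d["image"])
E
python3 - <<'E'
from h import *
c=(0.597,0.177); yaw=-0.82+np.pi/2
s=telemetry.get_state()["tool_pos"]
o=over(c,yaw,0.26); st("over")
arm.move_l([*c,0.097],velocity=0.15); st("down")
arm.grip(0.03,40); st("gripped")
arm.move_l([*c,0.25],velocity=0.12); st("lift"); 
snap("lift")
E
```

```text
over t=3.1 tcp [0.5972 0.1762 0.26  ] w=0.0855 F [ 0.4  1.  -0.6]
down t=4.3 tcp [0.5975 0.177  0.0979] w=0.0854 F [-0.2  0.2 -0.3]
gripped t=4.7 tcp [0.5973 0.1771 0.0973] w=0.0537 F [2.7 0.7 0.2]
lift t=6.2 tcp [0.5967 0.177  0.2492] w=0.0534 F [ 0.6 -0.4 -3.4]
```

View pics/lift_scene.png

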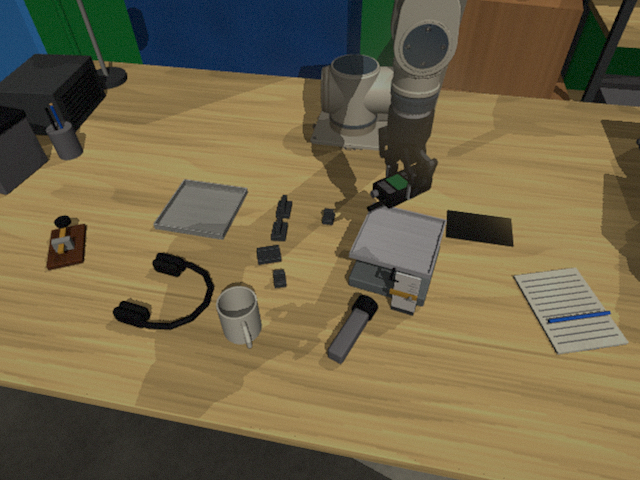

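```bash
python3 - <<'E'
from h import *
c=(0.403,0.381); 
o=over(c,0.0,0.2); st("over")
arm.move_l([*c,0.03],velocity=0.12); st("near")
for z in np.arange(0.026,0.0039,-0.004):
    arm.move_l([*c,z],velocity=0.04); s=st("z")
    if s["ft_force"][2]>2: break
arm.grip(0.085); st("rel")
arm.move_l([*c,0.25],velocity=0.2); arm.wait(0.5); st()
snap("mat")
s=eyes.capture("scene"); 
I=np.mean([eyes.capture("scene")["image"] for _ in range(4)],0).astype(np.uint8)
cv2.imwrite("pics/g1.png",cv2.resize(I[260:325,340:440],None,fx=8,fy=8,interpolation=cv2.INTER_CUBIC))
cv2.imwrite("pics/g1raw.png",I)
J=np.mean([eyes.capture("top")["image"] for _ in range(4)],0).astype(np.uint8)
a=cv2.resize(I[190:290,250:350],None,fx=4,fy=4,interpolation=cv2.INTER_CUBIC)
b=cv2.resize(J[210:340,310:400],None,fx=4,fy=4,interpolation=cv2.INTER_CUBIC)
a=cv2.copyMakeBorder(a,0,120,0,0,cv2.BORDER_CONSTANT)
cv2.imwrite("pics/pc1.png",np.hstack([a,b]))
E
```

```text
over t=7.9 tcp [0.4033 0.3809 0.2001] w=0.0534 F [-0.1 -0.1 -2.7]
near t=9.5 tcp [0.4034 0.3813 0.0306] w=0.0530 F [-0.1 -0.5 -3.8]
z t=9.8 tcp [0.4029 0.3809 0.026 ] w=0.0530 F [ 0.4 -0.6 -2.2]
z t=10.0 tcp [0.4028 0.3809 0.0217] w=0.0532 F [-0.4  0.2 -1.9]
z t=10.3 tcp [0.4028 0.3809 0.0177] w=0.0533 F [ 0.4  0.3 -1.9]
z t=10.5 tcp [0.4028 0.3809 0.0137] w=0.0536 F [ 0.2 -0.9 -2.9]
z t=10.8 tcp [0.4028 0.3809 0.0097] w=0.0528 F [ 0.1 -0.4 -2.5]
z t=11.0 tcp [0.4034 0.3815 0.0072] w=0.0533 F [-2.8 -1.  12. ]
rel t=11.4 tcp [0.403  0.381  0.0059] w=0.0854 F [ 0.1 -0.1  0.2]
 t=13.3 tcp [0.403  0.381  0.2499] w=0.0853 F [-0.4  0.3  0.7]
```

View pics/mat_scene.png

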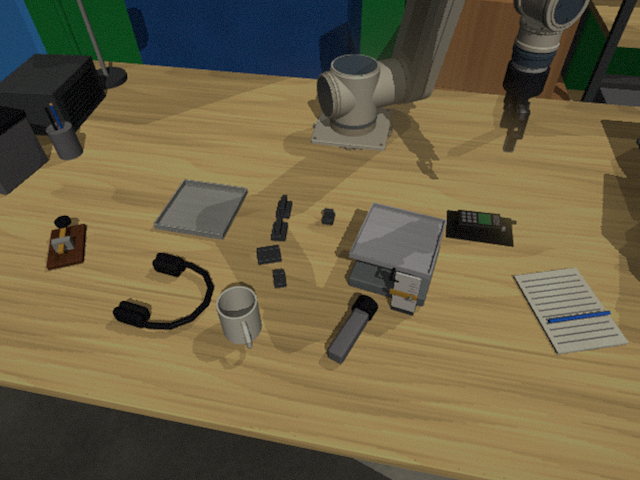

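View pics/g1.png

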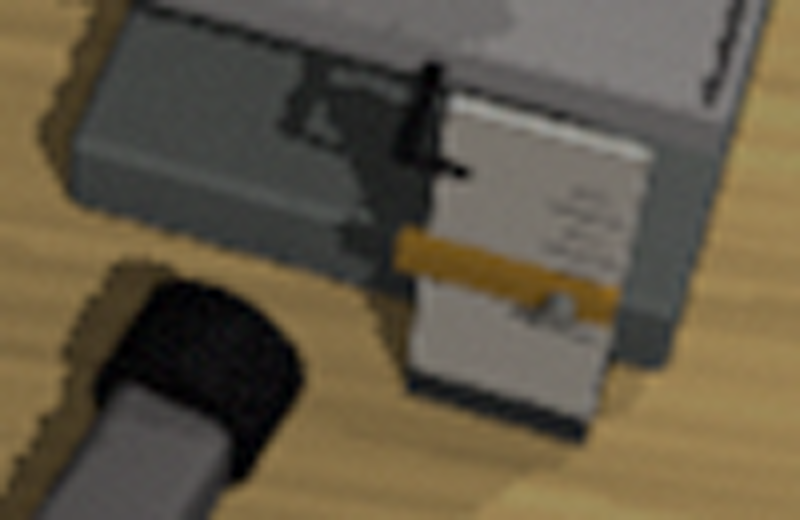

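View pics/pc1.png

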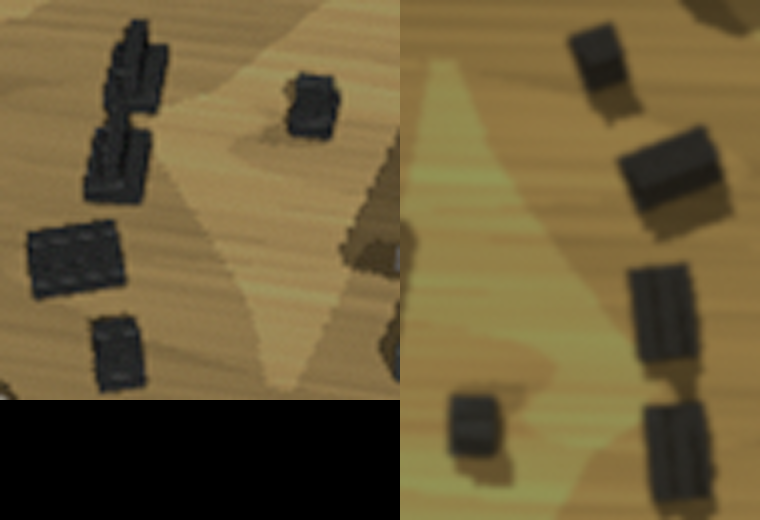

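View pics/mat_top.png

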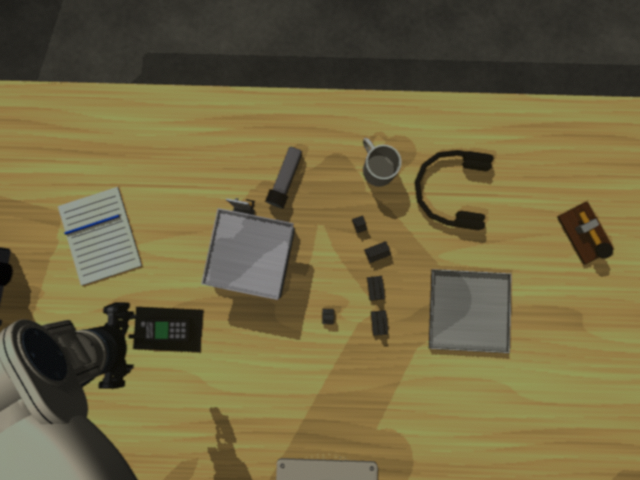

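```bash
python3 - <<'E'
from h import *
np.set_printoptions(precision=4,suppress=True)
d=eyes.capture("scene")
Z=lambda a:np.array(a)/8+[340,260]
yaw=-0.163; n=np.array([np.cos(yaw),np.sin(yaw),0]); c=np.array([0.583,0.186,0])
T=cast(d,Z([(452,97),(652,155)]),0.12); print("top edge",T,[(t-c)@n for t in T])
B=cast(d,Z([(410,372),(588,430)]),0.0); print("bottom",B,[(t-c)@n for t in B])
for o in (0.105,0.107,0.109,0.112):
    P=c+n*o
    cl=[castplane(d,Z(a),P,n)[2] for a in [(398,228),(398,272),(620,285),(620,325),(508,275)]]
    print(o,"clip",np.array(cl),"ptr",castplane(d,Z((466,172)),P,n)[2])
E
```

```text
top edge [[0.6905 0.1899 0.12  ]
 [0.6998 0.2391 0.12  ]] [np.float64(0.10547310728743822), np.float64(0.1066499865922955)]
bottom [[0.6861 0.1903 0.    ]
 [0.696  0.2387 0.    ]] [np.float64(0.10102165740672352), np.float64(0.10297174318552146)]
0.105 clip [0.0638 0.046  0.0659 0.0501 0.0574] ptr 0.09291616097904665
0.107 clip [0.0663 0.0486 0.0684 0.0526 0.0599] ptr 0.09534033415896948
0.109 clip [0.0688 0.0512 0.0709 0.0552 0.0625] ptr 0.09776450733889241
0.112 clip [0.0726 0.055  0.0747 0.059  0.0663] ptr 0.10140076710877666
```

```bash
python3 - <<'E'
from h import *
I=np.mean([eyes.capture("scene")["image"] for _ in range(6)],0)
J=np.mean([eyes.capture("top")["image"] for _ in range(6)],0)
def z(A,u,v): 
    c=A[v-14:v+15,u-14:u+15]; c=np.clip((c-15)*3.2,0,255).astype(np.uint8)
    return cv2.resize(c,(280,280),interpolation=cv2.INTER_CUBIC)
cv2.imwrite("pics/sm.png",np.vstack([np.hstack([z(I,279,277),z(J,360,225)]),np.hstack([z(I,327,215),z(J,328,316)])]))
E
```

```text
(no output)
```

View pics/sm.png

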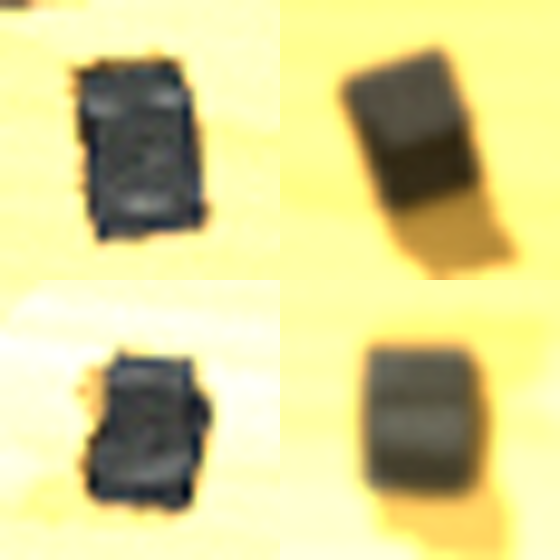

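```bash
cat >> h.py <<'E'
PAN=np.array([0.583,0.186]); PYAW=-0.163; TRAY=np.array([0.469,-0.324])
def panpt(x,y):
    c,s=np.cos(PYAW),np.sin(PYAW); return PAN+[c*x-s*y,s*x+c*y]
def find(exp,big,r=0.06):
    d=eyes.capture("top"); b=None
    for p in pieces(d):
        isbig=p[1]>190
        if p[1]<90 or p[3]>0.075: continue
        e=np.hypot(*(p[2]-exp))
        if e<r and isbig==big and (b is None or e<b[0]): b=(e,p)
    if b is None: print("NOT FOUND",exp); return None
    p=b[1]; print("found",np.round(p[2],4),"moved %.3f"%b[0],"size %.3f %.3f"%(p[3],p[4]),"ang %.2f"%p[5])
    return p[2], p[5]+(np.pi/2 if big else 0)
def pick(exp,big,op=0.045):
    f=find(np.array(exp),big)
    if f is None: return False
    c,yaw=f
    arm.grip(op); over(c,yaw,0.15)
    arm.move_l([*c,0.018],velocity=0.15)
    arm.grip(0.0,70); s=st("closed")
    arm.move_l([*c,0.2],velocity=0.2); s=st("lifted")
    return 0.008<s["grip_width"]<0.017
def place(p,yaw,z0,z1,up=0.22):
    over(p,yaw,up); st("carry")
    arm.move_l([*p,z0+0.012],velocity=0.2)
    arm.move_l([*p,z1],velocity=0.04); s=st("down")
    arm.grip(0.032); arm.move_l([*p,up],velocity=0.25); st("away")
E
python3 - <<'E'
from h import *
if pick((0.516,-0.1045),True):
    place(panpt(-0.005,-0.05),PYAW+np.pi/2,0.105+0.018,0.105-0.013+0.018)
snap("b1")
E
```

```text
found [ 0.515  -0.1045] moved 0.001 size 0.054 0.033 ang -3.00
closed t=18.3 tcp [ 0.5155 -0.1047  0.0188] w=0.0102 F [-0.5  1.4  6. ]
lifted t=19.4 tcp [ 0.5144 -0.1043  0.1988] w=0.0104 F [-0.1  0.3 -3.4]
carry t=20.3 tcp [0.5698 0.1368 0.2193] w=0.0104 F [-0.3 -0.4 -3.4]
down t=21.7 tcp [0.57   0.1375 0.1102] w=0.0104 F [ 0.8  0.5 -1.4]
away t=22.6 tcp [0.5699 0.1375 0.2202] w=0.0319 F [ 0.5 -1.1 -0.5]
```

View pics/b1_scene.png

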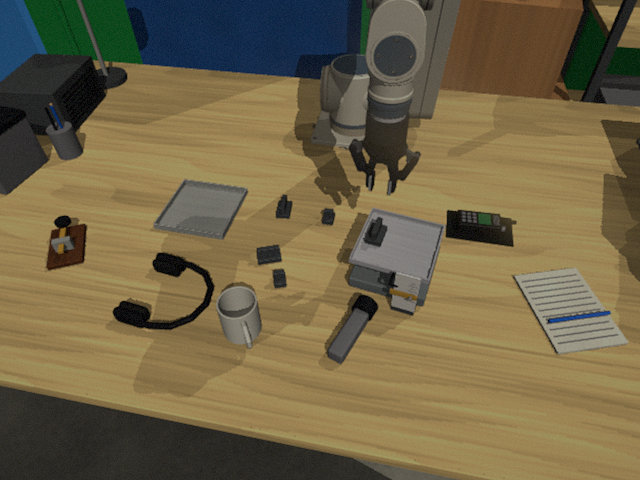

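View pics/b1_top.png

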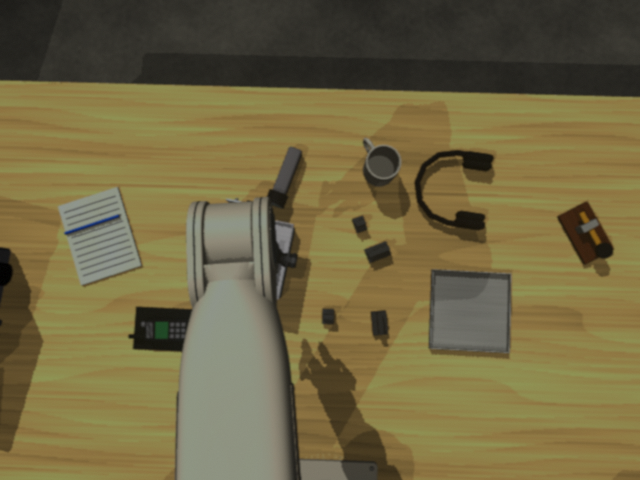

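```bash
python3 - <<'E'
from h import *
if pick((0.5996,-0.1069),True):
    place(panpt(-0.005,0.05),PYAW+np.pi/2,0.089+0.018,0.089-0.013+0.018)
    if pick((0.446,0.004),False):
        place(panpt(-0.005,0.0),PYAW+np.pi/2,0.073+0.018,0.073-0.006+0.018)
arm.wait(0.5)
snap("b2")
I=np.mean([eyes.capture("scene")["image"] for _ in range(4)],0).astype(np.uint8)
cv2.imwrite("pics/g2.png",cv2.resize(I[245:325,340:440],None,fx=7,fy=7,interpolation=cv2.INTER_CUBIC))
st()
E
```

```text
found [ 0.5987 -0.1075] moved 0.001 size 0.053 0.034 ang -1.16
closed t=25.5 tcp [ 0.5993 -0.1077  0.0189] w=0.0103 F [-0.7  0.8  6.5]
lifted t=26.6 tcp [ 0.5981 -0.1073  0.1986] w=0.0106 F [-0.2  0.  -4.1]
carry t=27.9 tcp [0.5865 0.2351 0.2197] w=0.0101 F [ 0.7  0.1 -2.6]
down t=29.3 tcp [0.5862 0.2362 0.0942] w=0.0103 F [ 1.2  0.6 -0.2]
away t=30.3 tcp [0.5861 0.2361 0.2199] w=0.0317 F [ 0.9 -0.7  0.3]
found [0.4448 0.0043] moved 0.001 size 0.032 0.026 ang -3.12
closed t=33.1 tcp [0.4452 0.0042 0.0188] w=0.0105 F [-1.   0.3  6.7]
lifted t=34.2 tcp [0.4442 0.0044 0.199 ] w=0.0100 F [ 0.2  0.1 -1.8]
carry t=35.2 tcp [0.5776 0.1863 0.2191] w=0.0100 F [ 0.1 -0.6 -2.2]
down t=36.5 tcp [0.5778 0.1868 0.0849] w=0.0101 F [-0.5  0.6 -0.7]
away t=37.5 tcp [0.5778 0.1868 0.2194] w=0.0320 F [ 0.7 -0.8 -1. ]
 t=38.3 tcp [0.5781 0.1868 0.22  ] w=0.0322 F [ 0.2 -0.7 -0.8]
```

View pics/b2_scene.png

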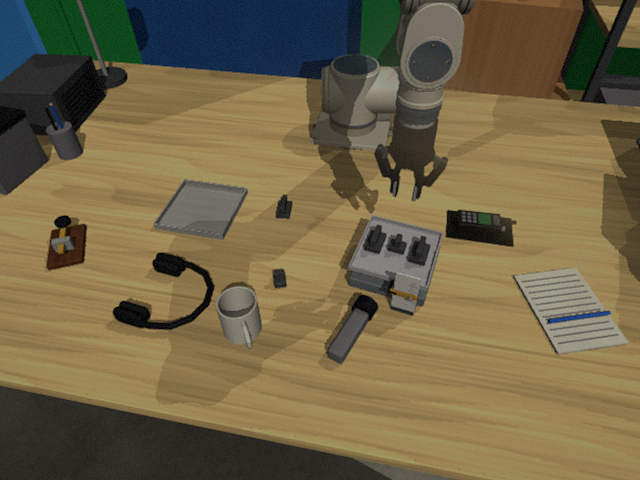

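View pics/g2.png

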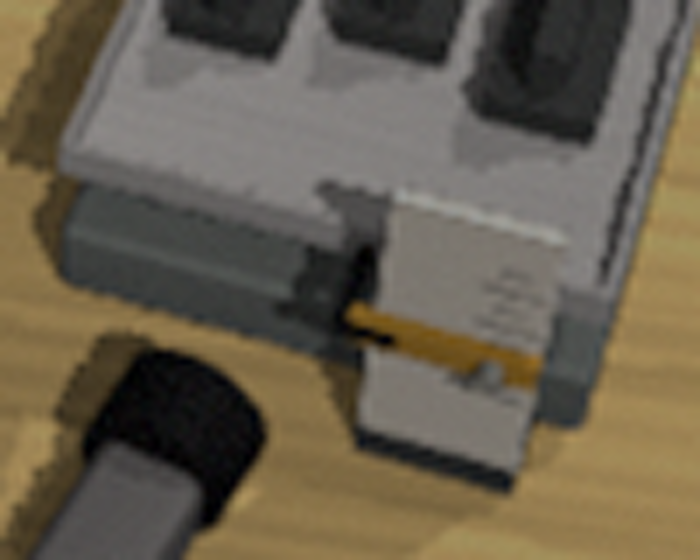

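```bash
python3 - <<'E'
from h import *
I=np.mean([eyes.capture("scene")["image"].astype(float) for _ in range(8)],0)
np.save("I2.npy",I); I0=cv2.imread("pics/g1raw.png").astype(float)
f=lambda A:cv2.resize(np.clip(A[272:310,384:422]*1.3,0,255).astype(np.uint8),None,fx=10,fy=10,interpolation=cv2.INTER_NEAREST)
cv2.imwrite("pics/g3.png",np.hstack([f(I0),f(I)]))
E
```

```text
(no output)
```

View pics/g3.png

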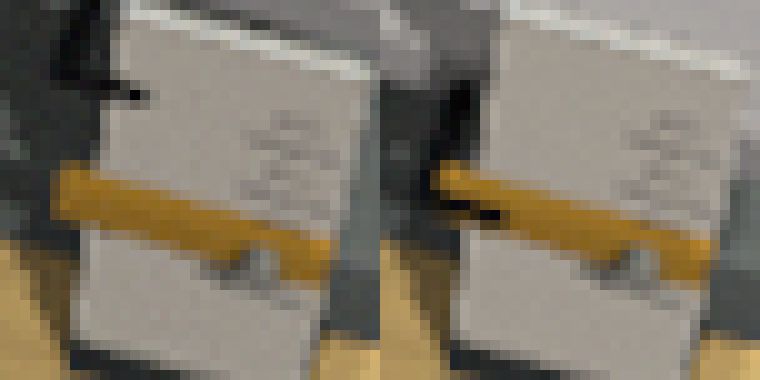

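```bash
python3 - <<'E'
from h import *
d=eyes.capture("scene")
n=np.array([np.cos(PYAW),np.sin(PYAW),0]); c=np.array([*PAN,0])
L=lambda x,y:(384+x/10-.5,272+y/10-.5)
for o in (0.110,0.1125,0.115): 
    P=c+n*o; a=castplane(d,L(145,97),P,n); b=castplane(d,L(120,217),P,n); k=castplane(d,L(120,232),P,n); k1=castplane(d,L(330,285),P,n)
    T=castplane(d,L(145,22),c+n*.107,n)
    print(o,"tip",a,"->",b,"drop",a[2]-b[2],"clip bottom",k[2],k1[2])
# pan corner near-left and drop from rim edge
for nm,I in(("e",cv2.imread("pics/g1raw.png")),("l",np.load("I2.npy").astype(np.uint8))):
    cv2.imwrite(f"pics/rim_{nm}.png",cv2.resize(I[200:300,340:450],None,fx=6,fy=6,interpolation=cv2.INTER_NEAREST))
E
```

```text
0.11 tip [0.69602821 0.19542825 0.09967285] -> [0.69585484 0.19437405 0.06027094] drop 0.03940191205923094 clip bottom 0.05545994435810897 0.057556939116110706
0.1125 tip [0.69854629 0.19533396 0.10270014] -> [0.69837364 0.19428417 0.06346345] drop 0.039236698832681216 clip bottom 0.05867262725934774 0.06076082926461446
0.115 tip [0.70106436 0.19523966 0.10572744] -> [0.70089244 0.1941943  0.06665596] drop 0.039071485606131606 clip bottom 0.06188531016058607 0.06396471941311765
```

The loaded pointer (tip about px 396,294) overlays the brass clip. It has dropped about 39 mm, and parallax limits put it within 3 mm of the clip's middle. Next, the leftover big and small pieces go in the tray.

```bash
python3 - <<'E'
from h import *
over((0.5,-0.3),np.pi/2,0.25) if False else None
if pick((0.436,-0.1145),True):
    place(TRAY+[0,0.035],np.pi/2,0.021,0.0225)
if pick((0.6637,-0.063),False):
    place(TRAY+[0.0,-0.035],np.pi/2,0.021,0.0225)
arm.move_to([0.40,-0.05,0.35],best([0.40,-0.05,0.35],0.0)); arm.wait(0.5); st()
snap("b3")
I=np.mean([eyes.capture("scene")["image"].astype(float) for _ in range(4)],0)
cv2.imwrite("pics/g4.png",cv2.resize(I[210:310,340:450].astype(np.uint8),None,fx=6,fy=6,interpolation=cv2.INTER_CUBIC))
E
```

```text
found [ 0.4346 -0.1141] moved 0.001 size 0.054 0.034 ang -3.01
closed t=41.8 tcp [ 0.435  -0.1143  0.0187] w=0.0102 F [-1.   0.4  5.6]
lifted t=42.9 tcp [ 0.434  -0.1139  0.199 ] w=0.0104 F [ 0.   0.1 -3.7]
carry t=43.6 tcp [ 0.4686 -0.2892  0.2188] w=0.0104 F [ 0.   0.4 -3.1]
down t=45.1 tcp [ 0.4689 -0.289   0.0224] w=0.0106 F [-0.5  0.2 -3.4]
away t=46.4 tcp [ 0.4686 -0.2886  0.2189] w=0.0321 F [ 0.8  0.8 -0.5]
found [ 0.6641 -0.0629] moved 0.000 size 0.032 0.024 ang -2.80
closed t=49.7 tcp [ 0.6646 -0.063   0.019 ] w=0.0104 F [-0.2  0.   6. ]
lifted t=50.8 tcp [ 0.6635 -0.0627  0.1986] w=0.0103 F [-0.7 -0.7 -1.5]
carry t=52.3 tcp [ 0.4692 -0.3586  0.2197] w=0.0104 F [ 0.3 -1.3 -1.7]
down t=53.8 tcp [ 0.4689 -0.359   0.0224] w=0.0101 F [ 0.5 -1.2 -1.7]
away t=55.1 tcp [ 0.4686 -0.3586  0.2187] w=0.0321 F [ 0.2 -1.3  0.3]
 t=57.4 tcp [ 0.4    -0.05    0.3499] w=0.0321 F [ 0.6  0.7 -0.4]
```

View pics/b3_scene.png

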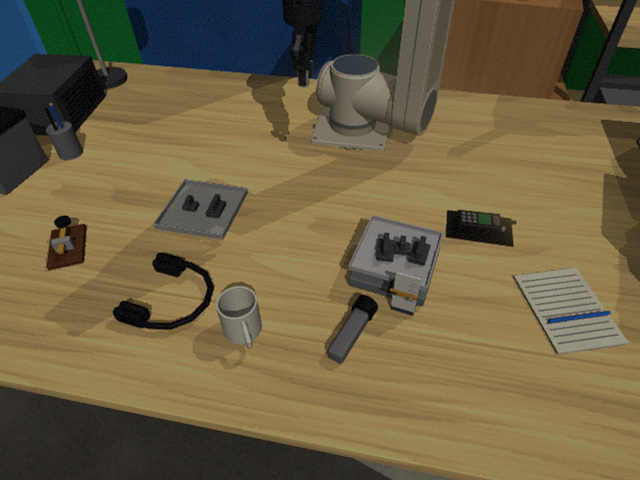

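View pics/b3_top.png

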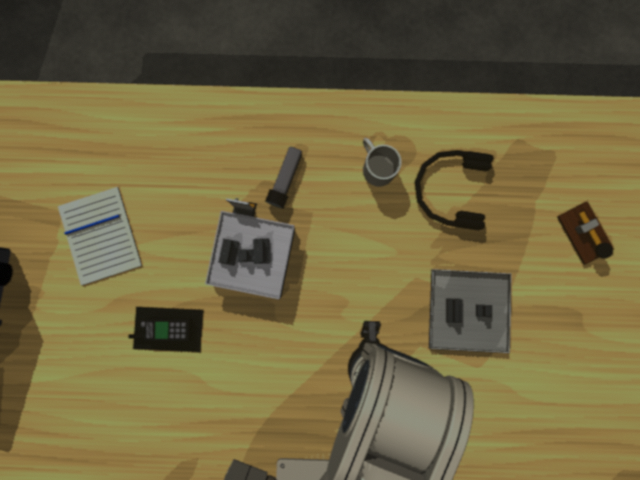

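View pics/g4.png

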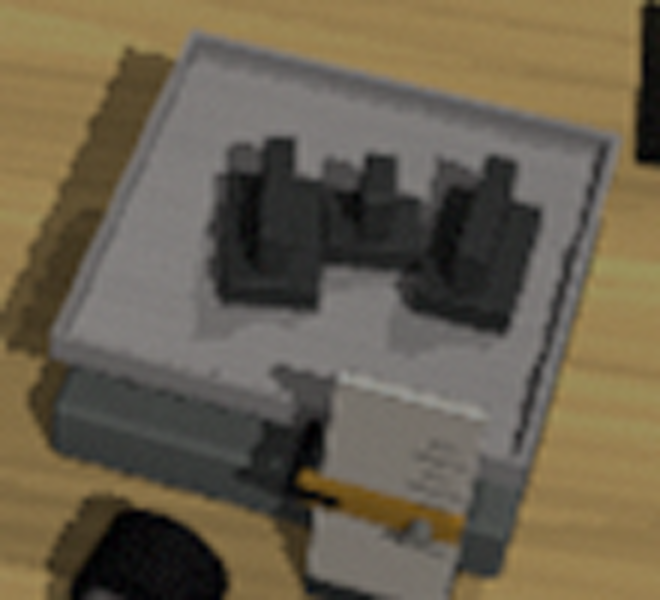

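The last picture shows both leftover pieces in the tray and the radio on the mat. One big piece on the pan was knocked a few centimetres inwards; it still stands flat, and the pointer is on the clip at about px (394,292). I'm handing in.

```bash
python3 - <<'E'
from h import *
I=eyes.capture("scene")["image"]
cv2.imwrite("pics/fin.png",cv2.resize(I[272:310,384:422],None,fx=10,fy=10,interpolation=cv2.INTER_NEAREST))
ticket.hand_in(); st()
E
```

```text
the job is handed in; nothing more can be done
the job is handed in; nothing more can be done
```

View pics/fin.png

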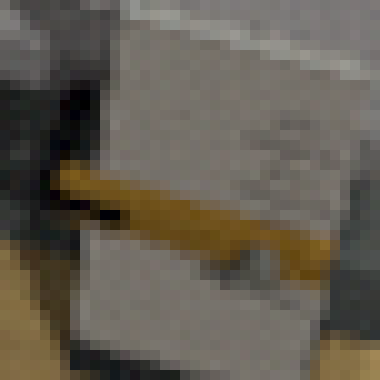

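I cleared the radio onto the mat, then put two big pieces and one small one on the pan. The other big piece and the other small one, the only two left, went in the tray. I handed the job in at about 58 s on the robot's clock.

**Pointer:** the last picture shows it lying across the brass clip. It dropped about 39 mm from empty. From the view angle I put it between about 1 mm below and 3 mm above the clip's middle, inside the 5 mm limit. My direct reading of the clip's height came out a few millimetres too low (43–48 mm below the empty pointer, outside the stated 28–42 mm), so I relied on that range and on the pointer overlapping the clip.

**Other checks:** late on, one big piece on the pan was knocked a few centimetres inwards, without the robot near it. It still stood flat on the pan and the pointer did not visibly move, so I left it. The mug, headphones and torch look unmoved in the pictures. I saw no grip slip, and the gripper was empty and clear of everything at the end.

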